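# Square the printing stone to the fence

## Task

Turn the heavy marble printing stone by pushing its corners with the fingertips, a little at a time, until one of its two long sides (either one) lies flush against the dark wooden fence of the printing board, with no part of it past the fence's ends. Only push it: never lift, tip or carry the stone, and leave everything else on the board and table where it is. Finish with the stone at rest and the hand clear of it.

Things in the scene. Friction and masses are not known exactly. Their poses are not given: they have to be found in the camera images.
- stone: marble block, 90 (x) by 120 (y) by 34 mm tall, 0.7-1 kg; blue top, green stripe along y. Origin: centre of underside, z up. Same after a half turn. Long sides: its x = +45 and -45 mm. Starts 35 to 90 degrees off square, either way, 115 to 145 mm before fence_face. Slides under a 3-12 N push, stays when left; a push near a long side's end turns it about 0.13 rad per 10 mm and shifts it.
- fence_face (a point): middle of the fence's near face at the level of the board's top (12 mm above the table). x points through the fence, away from the robot; y along the fence, to the left; z up. Fence: fixed dark wooden bar, 280 mm long, 16 mm high above the board. The fixed white board reaches 300 mm before this face and 280 mm each way along y. Flush: the stone's centre is 45 mm before this face.
- ink_tin: small closed ink jar with a blue cap, 52 mm across, 45 mm tall, standing on the printing board near its left end; origin at the centre of its underside. A bystander.
- knife: palette knife (spatula) lying flat on the printing board near its right end, about 190 mm long, its length roughly square to the fence; origin near its middle on the underside. A bystander.
- drink_can: red drinks can, 66 mm across, 120 mm tall, standing on the table left of the board; origin at the centre of its underside. A bystander.
- tub: open white plastic tub, 120 mm across, 130 mm tall, far left; origin at the centre of its underside. A bystander.
- paint_jar: paint jar with a yellow cap, 60 mm across, 75 mm tall, far right; origin at the centre of its underside. A bystander.
- mug: blue mug, 80 mm across, 90 mm tall, on the right; origin at the centre of its underside. A bystander.
Not all that is in view belongs to the job. Of the things like the stone, leave any that is pink; of the rest the larger one is meant.

How it is judged:
By the outcome, as a careful person would: the job done as asked, in the order asked, and still so for the second after the job is handed in, with the robot touching nothing.
It also fails if it takes over 58 s, if anything falls off the work surface, if the arm or the gripper's body presses on something with over 40 N, if the wrist force passes 120 N, or if a joint passes its speed limit or range.

## Robot

A 6-joint arm with a two-finger parallel gripper is mounted at the origin on the work surface. World frame = base frame: x ahead of the robot, y to its left, z up, the work surface at z = 0. Lengths are in m, angles in rad, forces in N, time in s.
With the tool pointing down it reaches from about 0.325 to 1 m from the base axis. Payload 5.1 kg.
Tool frame: the origin (TCP) lies at the very end of the fingers, on their centre line; the grasp point (between the pads) lies 19 mm behind it; z points along the fingers, y is the direction in which the jaws open and shut (so a half turn about z gives the same grasp; the last joint's range is limited). The gripper opens to 85 mm and grips with 20 to 120 N. Pads are 22 mm wide; open, the fingers measure 114 mm over their backs; the gripper's body (76 mm by 85 mm) begins 54 mm behind the grasp point. The pads swing forward as they close: fully open they stand 13 mm farther back than shut.
Start: joints at [1.183, 0.124, 1.65, -0, 1.367, -0.083], TCP at [0.195, 0.62, 0.231] pointing down, gripper open.
Joint ranges: [-2.61, 2.61], [-1.02, 2.33], [0.03, 2.71], [-1.35, 4.49], [0.32, 2.68], [-2.91, 2.91]. Speed limits (rad/s): [2.57, 2.57, 3.14, 3.14, 3.14, 3.14].

## Interface

Orientations are given as a unit quaternion [w, x, y, z].
In Python, from station import status, get_image, workorder gives the robot as it stands.
- The arm moves only by the tool move_arm, never from a script. Its argument "increments" is a list of rows, each an object with "grip": the opening, from 0 (shut) to 1 (fully open); "dp": the shift along the tool's x, y, z in m, a list of three; "twist": the turn about the tool's z in degrees. In form: [{"grip": grip, "dp": [x, y, z], "twist": twist}, ...]. A call has exactly 5 rows; each row shifts and turns the commanded pose from where the row before left it, along the tool's axes as they then stand; what a row does not reach is not made up. A row lasts 1/8 s, in which the tool goes at most 62.5 mm and 10.7 degrees, less where a joint would pass 70% of its speed; a pose out of reach is approached as far as the arm can. A call is refused whole if a number of a shift passes 0.0625 or a number of a turn 10.7, either way. A call with a gripper value outside its range is refused whole. The fingers move at their own pace and stop on an object; "grip_force" is the grip in N (left out, the last holds). Time passes only in rows, so rows that do not move let the fingers close, or fill a call up. It gives the time, the measured TCP pose, the force and the opening at its end, in the units of the state.
- status.sense(): the state, without advancing time (a new reading comes with each control period).
- get_image(name): name is "scene" or "top" or "wrist"; returns a dict with "color" (400x640x3 uint8, red, green, blue), "z_map" (400x640 float32, m along the optical axis (not along the pixel's ray), 0 where there is no reading), "camera_matrix" (3x3 intrinsics, pixels), "D" ([k1, k2, p1, p2, k3] as OpenCV has them; the pictures are not rectified), "world_to_cam" (4x4, takes a point from world to camera coordinates). Camera axes: x right, y down, z forward; pixel columns grow to the right and rows downward; lengths in m; the calibration is good to about 2 mm. A picture is of the moment at which its call begins.
- workorder.job_done(): hands the job in, once; it reports no verdict.
The state is a dict: "time": time; "joint_pos": joint angles; "joint_vel": joint speeds; "joint_torque": joint torques, N m; "position": TCP position; "eef_rot": TCP orientation; "ft_force": force on the tool from outside, world axes, zero at the start; "ft_torque": the same for the moment, N m; "gripper_width": finger opening in m.
Only numpy, scipy, OpenCV 4.12 (cv2) and the standard library are available. Lean on these libraries where they do the work, as an engineer would, in place of code of your own. Each camera call takes 0.05 s, during which the arm holds its last target. There are 200 camera calls.

## Working session

There is one attempt and no reset: what is moved stays moved. The work goes in short steps, Python scripts to look and compute and a tool call to move; the robot and the scene stay as the last step left them, time stands still between calls to the robot, and variables do not carry over. Pictures are saved under pics/ and viewed, about 8 in all and at most 12, crops included, and the job is handed in when it is done.

Besides the shell and the picture viewer there is one more tool, called after "Request:" as name(argument=value, ...), one argument or row to a line, values as JSON. move_arm: Moves the arm, as the interface text tells. Its arguments: {"type":"object","properties":{"increments":{"type":"array","items":{"type":"object","properties":{"grip":{"type":"number"},"dp":{"type":"array","items":{"type":"number"}},"twist":{"type":"number"}}}},"grip_force":{"type":"number"}},"required":["increments"]}

```bash
mkdir -p pics
cat > h.py <<'E'
import numpy as np, cv2
from station import status, get_image, workorder
def pt(im,u,v,z=None):
    K=im["camera_matrix"];D=np.array(im["D"],float);T=np.array(im["world_to_cam"])
    n=cv2.undistortPoints(np.array([[[u,v]]],float),np.array(K,float),D)[0,0]
    C=np.linalg.inv(T); o=C[:3,3]; d=C[:3,:3]@np.array([n[0],n[1],1.])
    if z is None: s=im["z_map"][int(round(v)),int(round(u))]
    else: s=(z-o[2])/d[2]
    return o+s*d
def cloud(im):
    h,w=im["z_map"].shape; uu,vv=np.meshgrid(np.arange(w),np.arange(h))
    p=np.stack([uu,vv],-1).reshape(-1,1,2).astype(float)
    n=cv2.undistortPoints(p,np.array(im["camera_matrix"],float),np.array(im["D"],float))[:,0]
    z=im["z_map"].reshape(-1,1); P=np.hstack([n*z,z]); C=np.linalg.inv(np.array(im["world_to_cam"]))
    return (P@C[:3,:3].T+C[:3,3]).reshape(h,w,3)
def save(im,name,crop=None,s=1):
    c=im["color"][...,::-1]
    if crop: x0,y0,x1,y1=crop; c=c[y0:y1,x0:x1]
    cv2.imwrite("pics/"+name,cv2.resize(c,None,fx=s,fy=s,interpolation=cv2.INTER_CUBIC))
E
python3 - <<'E'
from h import *
im=get_image("top"); save(im,"top0.png",s=1.25)
s=status.sense(); print(s)
E
```

```text
{'time': 0.05, 'joint_pos': array([ 1.18340020e+00,  1.24514271e-01,  1.65164453e+00,  1.59376687e-05,
        1.36750429e+00, -8.25880764e-02]), 'joint_vel': array([ 0.00022526, -0.00028075, -0.00152188,  0.00033073,  0.00304064,
        0.00031669]), 'joint_torque': array([-1.26523747e-05, -4.25216031e+01, -3.66939533e+01, -1.19972060e-04,
        4.18839292e-03,  2.86815073e-06]), 'position': array([0.19486081, 0.61947661, 0.23006451]), 'eef_rot': array([-2.48623841e-04,  1.51816244e-01,  9.88408193e-01, -1.00494917e-03]), 'ft_force': array([-0.78616137, -0.607382  , -0.04912029]), 'ft_torque': array([-0.05488396, -0.04535161,  0.05296631]), 'gripper_width': 0.0854630667417178}
```

View pics/top0.png

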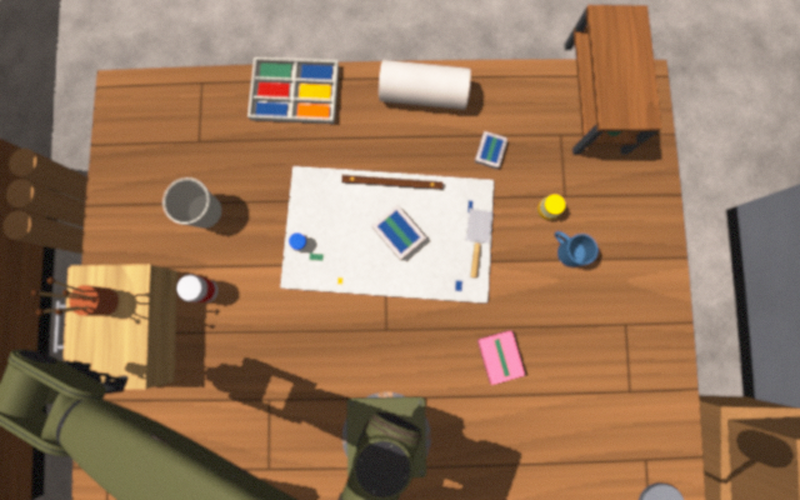

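Candidates in the 800-px picture are the blue/green block on the board (400,232), a small blue one at (491,149) and a pink one at (502,357). The one on the board fits, since it is not pink and is the larger of the two blue ones. Next I'll confirm it in a crop and measure it.

```bash
cat >> h.py <<'E'
def fit(P):
    r=cv2.minAreaRect((P[:,:2]*1000).astype(np.float32)); b=cv2.boxPoints(r)
    e=[b[1]-b[0],b[2]-b[1]]; L=max(e,key=np.linalg.norm)
    return np.array(r[0]).round(1),np.array(r[1]).round(1),round(float(np.degrees(np.arctan2(L[1],L[0]))%180),1),b.round(0)
E
python3 - <<'E'
from h import *
im=get_image("top"); save(im,"crop0.png",(220,110,430,250),3.8)
X=cloud(im); 
def region(u0,v0,u1,v1,z0,z1):
    R=X[v0:v1,u0:u1].reshape(-1,3); return R[(R[:,2]>z0)&(R[:,2]<z1)]
for nm,r in dict(stone=(290,155,350,215,.036,.06),fence=(260,130,370,158,.021,.045),small=(375,100,412,140,.008,.06)).items():
    P=region(*r); print(nm,len(P),np.median(P[:,2]) if len(P) else 0); 
    if len(P)>5:
        # trim isolated
        print(fit(P))
for n,u,v in [("board",290,220),("fenceL",276,144),("fenceR",352,148),("tin",238,193),("knife",380,205),("can",152,230)]: print(n,pt(im,u,v).round(4))
E
```

```text
stone 966 0.046427514752722665
(array([539. , -43.3]), array([121.6,  90.5]), 39.3, array([[ 463.,  -47.],
       [ 521., -117.],
       [ 615.,  -40.],
       [ 557.,   30.]], dtype=float32))
fence 554 0.027672886559039878
(array([672.1, -17.6]), array([299. ,  59.3]), 89.5, array([[ 641., -167.],
       [ 700., -167.],
       [ 703.,  132.],
       [ 644.,  132.]], dtype=float32))
small 482 0.024715489275424773
(array([ 778.9, -294.9]), array([87.2, 98.8]), 161.4, array([[ 718., -320.],
       [ 812., -352.],
       [ 840., -269.],
       [ 746., -238.]], dtype=float32))
board [0.4276 0.0559 0.0081]
fenceL [0.6877 0.1002 0.0282]
fenceR [ 0.669  -0.1598  0.0271]
tin [0.5158 0.2235 0.0568]
knife [ 0.4708 -0.2481  0.0265]
can [0.394  0.4827 0.1184]
```

View pics/crop0.png

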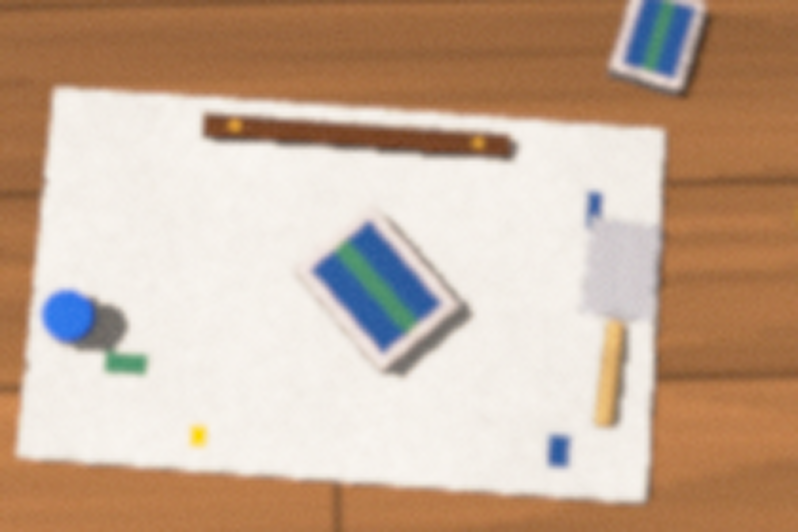

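Run:
```python
from h import *
im=get_image("top")
g=lambda x,y,z:(pt(im,220+x/3.8,110+y/3.8,z)*1000).round(0)[:2]
print("stone",[g(*c,.046) for c in [(375,210),(468,308),(385,372),(297,270)]])
print("fence near top",g(204,137,.028),g(508,158,.028), "far",g(206,113,.028),g(514,138,.028))
print("board",[g(*c,.012) for c in [(53,88),(665,128),(645,500),(17,458)]])
X=cloud(im); c=im["color"].astype(int)
m=(c.sum(2)<300)&(X[...,2]>.02)&(X[...,2]<.04); m[:, :255]=0; m[:,375:]=0; m[:130]=0; m[160:]=0
P=X[m]; print(len(P),fit(P))
m=(X[...,2]>.040)&(X[...,2]<.055); m[:, :290]=0; m[:,350:]=0; m[:150]=0; m[215:]=0
P=X[m]; print(len(P),fit(P))
```

```text
stone [array([607., -45.]), array([ 517., -124.]), array([463., -51.]), array([554.,  25.])]
fence near top [681. 108.] [ 656. -165.] far [703. 106.] [ 674. -171.]
board [array([734., 249.]), array([ 686., -311.]), array([ 348., -278.]), array([396., 277.])]
324 (array([680.3, -29.8]), array([268.4,  18. ]), 84.3, array([[ 658., -162.],
       [ 676., -164.],
       [ 703.,  103.],
       [ 685.,  105.]], dtype=float32))
951 (array([538.7, -43.6]), array([120.8,  90.3]), 39.4, array([[ 463.,  -47.],
       [ 521., -117.],
       [ 614.,  -40.],
       [ 557.,   30.]], dtype=float32))
```

The crop confirms the blue-topped block on the board as the stone: crop corners (375,210), (468,308), (385,372), (297,270), fitted at 121x90 mm with its top at z 46 mm. The fence face is at about (0.670,-0.028) with a yaw of -5°. The stone has to turn about +45.6°, by pushing the robot-side corner from its left long side.

Request:
move_arm(
  increments=[
    {"grip": 0,"dp": [0,0,0],"twist": 6.6},
    {"grip": 0,"dp": [0,0,0],"twist": 6.6},
    {"grip": 0,"dp": [0,0,0],"twist": 6.6},
    {"grip": 0,"dp": [0,0,0],"twist": 6.6},
    {"grip": 0,"dp": [0,0,0],"twist": 6.7},
  ],
  grip_force=40,
)

```text
time: 0.78
position: [0.195, 0.6198, 0.2308]
eef_rot: [0.0, 0.429, 0.903, -0.0]
ft_force: [-0.5, 0.1, -0.1]
gripper_width: -0.0002
```

Request:
move_arm(
  increments=[
    {"grip": 0,"dp": [-0.0436,-0.0135,0],"twist": 0},
    {"grip": 0,"dp": [-0.0436,-0.0135,0],"twist": 0},
    {"grip": 0,"dp": [-0.0436,-0.0135,0],"twist": 0},
    {"grip": 0,"dp": [-0.0436,-0.0135,0],"twist": 0},
    {"grip": 0,"dp": [-0.0436,-0.0135,0],"twist": 0},
  ],
)

```text
time: 1.4
position: [0.2816, 0.4073, 0.231]
eef_rot: [0.0, 0.427, 0.904, -0.0]
ft_force: [1.2, 0.1, -0.2]
gripper_width: -0.0
```

Request:
move_arm(
  increments=[
    {"grip": 0,"dp": [-0.0436,-0.0135,0],"twist": 0},
    {"grip": 0,"dp": [-0.0436,-0.0135,0],"twist": 0},
    {"grip": 0,"dp": [-0.0436,-0.0135,0],"twist": 0},
    {"grip": 0,"dp": [-0.0436,-0.0135,0],"twist": 0},
    {"grip": 0,"dp": [-0.0436,-0.0135,0],"twist": 0},
  ],
)

```text
time: 2.02
position: [0.3679, 0.1961, 0.2311]
eef_rot: [0.0, 0.427, 0.904, 0.0]
ft_force: [1.5, -0.6, -0.3]
gripper_width: -0.0001
```

Request:
move_arm(
  increments=[
    {"grip": 0,"dp": [-0.0436,-0.0135,0],"twist": 0},
    {"grip": 0,"dp": [-0.0436,-0.0135,0],"twist": 0},
    {"grip": 0,"dp": [-0.0436,-0.0135,0],"twist": 0},
    {"grip": 0,"dp": [-0.0436,-0.0135,0],"twist": 0},
    {"grip": 0,"dp": [-0.0436,-0.0135,0],"twist": 0},
  ],
)

```text
time: 2.65
position: [0.4543, -0.0152, 0.2311]
eef_rot: [-0.0, 0.427, 0.904, 0.0]
ft_force: [-0.1, 0.2, -0.2]
gripper_width: 0.0002
```

Request:
move_arm(
  increments=[
    {"grip": 0,"dp": [0,0,0.045],"twist": 0},
    {"grip": 0,"dp": [0,0,0.045],"twist": 0},
    {"grip": 0,"dp": [0,0,0.045],"twist": 0},
    {"grip": 0,"dp": [0,0,0.045],"twist": 0},
    {"grip": 0,"dp": [0,0,0.028],"twist": 0},
  ],
)

```text
time: 3.28
position: [0.4523, -0.0135, 0.0207]
eef_rot: [-0.002, 0.427, 0.904, -0.001]
ft_force: [0.5, 0.2, 0.3]
gripper_width: -0.0001
```

Request:
move_arm(
  increments=[
    {"grip": 0,"dp": [-0.006,0,0],"twist": 0},
    {"grip": 0,"dp": [-0.006,0,0],"twist": 0},
    {"grip": 0,"dp": [-0.006,0,0],"twist": 0},
    {"grip": 0,"dp": [-0.006,0,0],"twist": 0},
    {"grip": 0,"dp": [-0.006,0,0],"twist": 0},
  ],
)

```text
time: 3.9
position: [0.4723, -0.0363, 0.0242]
eef_rot: [-0.002, 0.427, 0.904, 0.0]
ft_force: [-9.1, 5.4, 6.6]
gripper_width: -0.0001
```

```bash
cat >> h.py <<'E'
F=np.array([670.,-28.]); N=np.array([np.cos(np.radians(-5)),np.sin(np.radians(-5))]); Tt=np.array([-N[1],N[0]])
def stone(name=None,zr=(.040,.052)):
    im=get_image("top"); X=cloud(im); c=im["color"].astype(int)
    m=(X[...,2]>zr[0])&(X[...,2]<zr[1])&(np.abs(X[...,1]+.04)<.16)&(X[...,0]>.4)&(X[...,0]<.70)
    notgreenarm=~((c[...,1]>c[...,2]+12)&(c.sum(2)<330)&(c[...,0]>50)&(c[...,0]>c[...,2]))
    m&=notgreenarm
    n,l,st,_=cv2.connectedComponentsWithStats(m.astype(np.uint8)); k=1+np.argmax(st[1:,4]); P=X[l==k]
    r=fit(P); d=r[0]-F
    print("n",len(P),"size",r[1],"world ctr",r[0],"fence a,b",(d@N).round(1),(d@Tt).round(1),"long angle vs fence",round(r[2]-85,1)); print(r[3].tolist())
    if name: save(im,name,(220,110,430,250),3.8)
    return im
E
python3 -c "
from h import *
stone('p1.png'); print(status.sense()['position'])"
```

```text
n 266 size [90.9 60. ] world ctr [563.  -47.3] fence a,b -104.9 -28.6 long angle vs fence -41.2
[[509.0, -57.0], [551.0, -100.0], [617.0, -38.0], [575.0, 6.0]]
[ 0.47280776 -0.03701843  0.02422472]
```

View pics/p1.png

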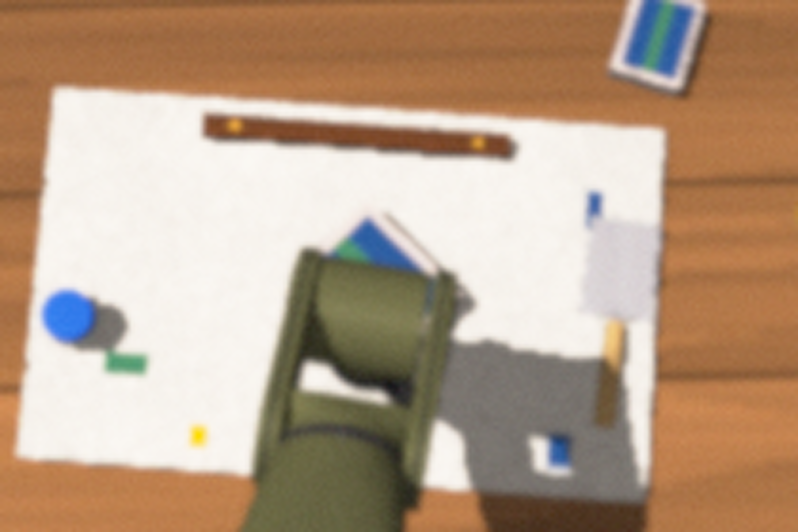

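The hand is at crop (370,330), in contact at the near corner, and the stone has begun to turn. I'll carry on.

Request:
move_arm(
  increments=[
    {"grip": 0,"dp": [-0.006,0,0],"twist": -3.5},
    {"grip": 0,"dp": [-0.006,0,0],"twist": -3.5},
    {"grip": 0,"dp": [-0.006,0,0],"twist": -3.5},
    {"grip": 0,"dp": [-0.006,0,0],"twist": -3.5},
    {"grip": 0,"dp": [0,0,0],"twist": 0},
  ],
)

```text
time: 4.58
position: [0.4896, -0.0543, 0.0237]
eef_rot: [-0.001, 0.314, 0.949, -0.0]
ft_force: [-4.1, 0.2, 1.0]
gripper_width: 0.0
```

```bash
python3 -c "
from h import *
stone(); im=get_image('scene'); save(im,'s1.png',s=1.25)"
```

```text
n 204 size [106.1  38.4] world ctr [585.  -61.8] fence a,b -81.7 -41.1 long angle vs fence -30.6
[[539.0, -94.0], [570.0, -116.0], [631.0, -30.0], [600.0, -8.0]]
```

View pics/s1.png

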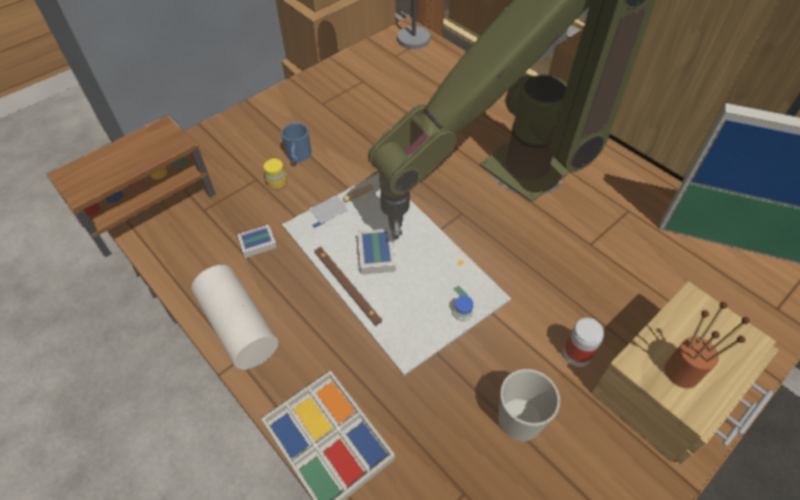

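The scene view shows the stone at (376,250), with the fingertips on its near side at (397,228) and nothing else disturbed. This camera sees the stone unoccluded, so I'll use it to measure.

Request:
move_arm(
  increments=[
    {"grip": 0,"dp": [-0.006,0,0],"twist": -3.5},
    {"grip": 0,"dp": [-0.006,0,0],"twist": -3.5},
    {"grip": 0,"dp": [-0.006,0,0],"twist": -3.5},
    {"grip": 0,"dp": [-0.006,0,0],"twist": -3.5},
    {"grip": 0,"dp": [0,0,0],"twist": 0},
  ],
)

```text
time: 5.3
position: [0.5106, -0.0666, 0.0235]
eef_rot: [0.0, 0.196, 0.981, -0.0]
ft_force: [-2.6, -0.7, -0.2]
gripper_width: -0.0002
```

```bash
sed -i 's/def stone(name=None,/def stone(name=None,cam="scene",/; s/im=get_image("top"); X=cloud/im=get_image(cam); X=cloud/' h.py; python3 -c "
from h import *
im=stone(); save(im,'s2.png',(210,120,430,310),3.6); p=status.sense()['position'][:2]*1000-F; print(p@N,p@Tt)"
```

```text
n 811 size [124.7 105.2] world ctr [573.2 -47.1] fence a,b -94.8 -27.5 long angle vs fence -21.6
[[498.0, -79.0], [592.0, -126.0], [648.0, -15.0], [554.0, 32.0]]
-155.33120362884023 -52.230126185379035
```

View pics/s2.png

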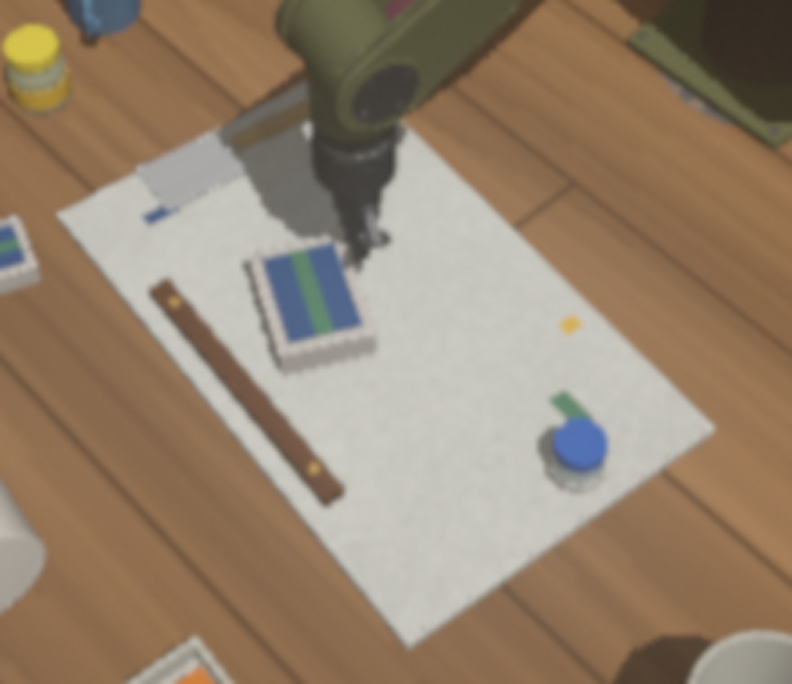

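The stone is turning cleanly, but the contact has slid to about 20 mm from its centre. I'll back off, shift toward the right end and push again.

Request:
move_arm(
  increments=[
    {"grip": 0,"dp": [0.012,0,0],"twist": 0},
    {"grip": 0,"dp": [0,-0.026,0],"twist": 0},
    {"grip": 0,"dp": [-0.008,0,0],"twist": 0},
    {"grip": 0,"dp": [-0.005,0,0],"twist": 0},
    {"grip": 0,"dp": [-0.005,0,0],"twist": 0},
  ],
)

```text
time: 5.98
position: [0.5055, -0.0921, 0.0234]
eef_rot: [-0.002, 0.195, 0.981, 0.0]
ft_force: [-6.7, 0.7, 4.5]
gripper_width: -0.0
```

Request:
move_arm(
  increments=[
    {"grip": 0,"dp": [-0.005,0,0],"twist": -3},
    {"grip": 0,"dp": [-0.005,0,0],"twist": -3},
    {"grip": 0,"dp": [-0.005,0,0],"twist": -3},
    {"grip": 0,"dp": [0,0,0],"twist": 0},
    {"grip": 0,"dp": [0.015,0,0],"twist": 0},
  ],
)

```text
time: 6.6
position: [0.5064, -0.094, 0.0236]
eef_rot: [0.001, 0.118, 0.993, 0.0]
ft_force: [-0.4, 0.5, -0.4]
gripper_width: 0.0
```

```bash
python3 -c "
from h import *
im=stone(); stone(cam='top'); p=status.sense()['position'][:2]*1000-F; print(p@N,p@Tt)"
```

```text
n 814 size [127.6  91.1] world ctr [589.7 -46.9] fence a,b -78.3 -25.8 long angle vs fence -13.6
[[526.0, -93.0], [612.0, -122.0], [653.0, -1.0], [567.0, 28.0]]
n 487 size [118.8  90.8] world ctr [589.5 -50.1] fence a,b -78.3 -29.0 long angle vs fence -13.7
[[527.0, -92.0], [614.0, -121.0], [652.0, -8.0], [566.0, 21.0]]
-159.41437494490336 -79.52333253423006
```

Request:
move_arm(
  increments=[
    {"grip": 0,"dp": [-0.006,0.014,0],"twist": 0},
    {"grip": 0,"dp": [-0.006,0,0],"twist": 0},
    {"grip": 0,"dp": [-0.004,0,0],"twist": -2},
    {"grip": 0,"dp": [-0.004,0,0],"twist": -2},
    {"grip": 0,"dp": [-0.004,0,0],"twist": -2},
  ],
)

```text
time: 7.32
position: [0.5313, -0.0862, 0.0229]
eef_rot: [-0.002, 0.065, 0.998, -0.001]
ft_force: [-5.9, -2.7, 2.5]
gripper_width: 0.0002
```

Request:
move_arm(
  increments=[
    {"grip": 0,"dp": [-0.004,0,0],"twist": -2},
    {"grip": 0,"dp": [-0.002,0,0],"twist": 0},
    {"grip": 0,"dp": [0,0,0],"twist": 0},
    {"grip": 0,"dp": [0.02,0,0],"twist": 0},
    {"grip": 0,"dp": [0.02,0,0],"twist": 0},
  ],
)

```text
time: 7.95
position: [0.4991, -0.0827, 0.0236]
eef_rot: [0.001, 0.048, 0.999, -0.0]
ft_force: [-0.2, -0.6, 0.1]
gripper_width: -0.0
```

```bash
python3 -c "
from h import *
im=stone(); stone(cam='top'); p=status.sense()['position'][:2]*1000-F; print(p@N,p@Tt)"
```

```text
n 832 size [124.4  92.9] world ctr [600.6 -43. ] fence a,b -67.8 -21.0 long angle vs fence -4.2
[[545.0, -97.0], [636.0, -112.0], [656.0, 11.0], [565.0, 26.0]]
n 622 size [120.3  90.6] world ctr [600.8 -46.7] fence a,b -67.3 -24.7 long angle vs fence -4.1
[[547.0, -99.0], [636.0, -113.0], [655.0, 5.0], [566.0, 20.0]]
-167.0599579906721 -69.13746262445308
```

Now 4° off and 22 mm short. I'll spread the fingers, centre them on the near long side and push straight, which also squares the stone.

Request:
move_arm(
  increments=[
    {"grip": 0.7,"dp": [0,0.022,0.005],"twist": 0},
    {"grip": 0.7,"dp": [0,0.023,0],"twist": 0},
    {"grip": 0.7,"dp": [0,0,0],"twist": 0},
    {"grip": 0.7,"dp": [-0.015,0,0],"twist": 0},
    {"grip": 0.7,"dp": [-0.015,0,0],"twist": 0},
  ],
)

```text
time: 8.68
position: [0.5345, -0.0415, 0.0187]
eef_rot: [0.001, 0.049, 0.999, -0.0]
ft_force: [-0.2, 1.3, -0.9]
gripper_width: 0.0594
```

Request:
move_arm(
  increments=[
    {"grip": 0.7,"dp": [-0.006,0,0],"twist": 0},
    {"grip": 0.7,"dp": [-0.006,0,0],"twist": 0},
    {"grip": 0.7,"dp": [-0.006,0,0],"twist": 0},
    {"grip": 0.7,"dp": [-0.005,0,0],"twist": 0},
    {"grip": 0.7,"dp": [-0.005,0,0],"twist": 0},
  ],
)

```text
time: 9.3
position: [0.5576, -0.0435, 0.0176]
eef_rot: [-0.004, 0.049, 0.999, 0.0]
ft_force: [-9.4, 0.4, 7.1]
gripper_width: 0.0598
```

```bash
python3 -c "
from h import *
im=stone(); save(im,'s3.png',(210,120,430,310),3.6);stone(cam='top'); p=status.sense()['position'][:2]*1000-F; print(p@N,p@Tt)"
```

```text
n 862 size [125.1 110.2] world ctr [604.5 -41.3] fence a,b -64.1 -19.0 long angle vs fence -1.1
[[543.0, -98.0], [653.0, -109.0], [666.0, 15.0], [556.0, 27.0]]
n 4 size [ 0.1 11.7] world ctr [625.2 -96.4] fence a,b -38.7 -72.0 long angle vs fence 92.7
[[619.0, -96.0], [631.0, -97.0], [631.0, -97.0], [619.0, -96.0]]
-109.4499604429927 -25.137279694132026
```

View pics/s3.png

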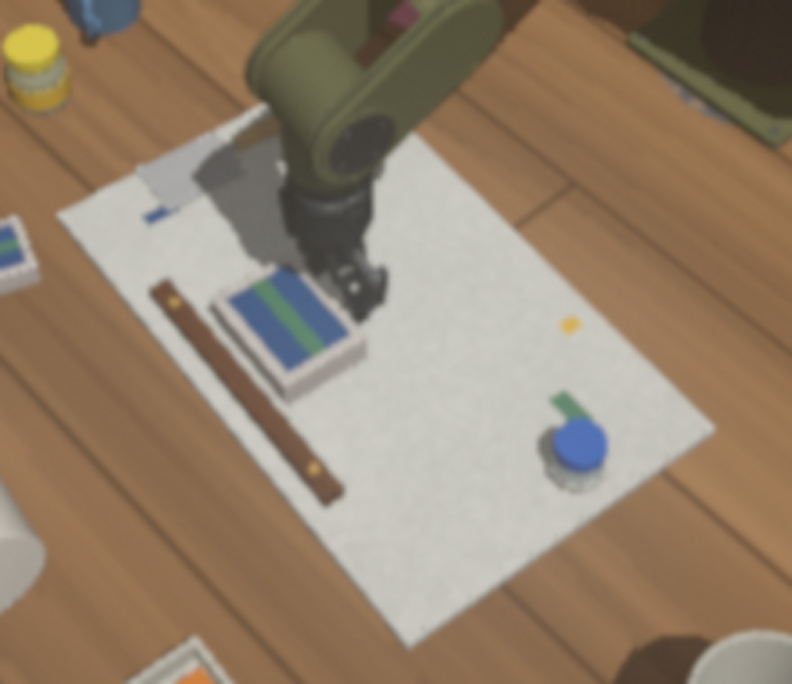

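The stone sits at crop (290,325), nearly parallel to the fence, with a gap of roughly 10 mm and both fingers on its near side. I'll keep pushing in small steps and watch the force.

Request:
move_arm(
  increments=[
    {"grip": 0.7,"dp": [-0.003,0,0],"twist": 0},
    {"grip": 0.7,"dp": [-0.003,0,0],"twist": 0},
    {"grip": 0.7,"dp": [-0.002,0,0],"twist": 0},
    {"grip": 0.7,"dp": [-0.002,0,0],"twist": 0},
    {"grip": 0.7,"dp": [0,0,0],"twist": 0},
  ],
)

```text
time: 10.02
position: [0.5679, -0.0442, 0.0175]
eef_rot: [-0.003, 0.048, 0.999, 0.0]
ft_force: [-7.7, 0.2, 5.0]
gripper_width: 0.0596
```

```bash
python3 -c "
from h import *
s=status.sense();p=s['position'][:2]*1000-F; print(p@N,p@Tt,s['ft_force'])"
```

```text
-100.3053104255897 -25.064161035053 [-7.7186098   0.24344755  4.95019998]
```

Request:
move_arm(
  increments=[
    {"grip": 0.7,"dp": [-0.002,0,0],"twist": 0},
    {"grip": 0.7,"dp": [-0.001,0,0],"twist": 0},
    {"grip": 0.7,"dp": [-0.001,0,0],"twist": 0},
    {"grip": 0.7,"dp": [-0.001,0,0],"twist": 0},
    {"grip": 0.7,"dp": [0,0,0],"twist": 0},
  ],
)

```text
time: 10.65
position: [0.5678, -0.0442, 0.0175]
eef_rot: [-0.01, 0.048, 0.999, 0.001]
ft_force: [-27.7, 1.9, 22.6]
gripper_width: 0.06
```

```bash
python3 -c "
from h import *
im=stone();save(im,'s4.png',(240,170,340,270),6)
s=status.sense();p=s['position'][:2]*1000-F; print(p@N,p@Tt,s['ft_force'])"
```

```text
n 853 size [124.7 106.8] world ctr [616.7 -42.1] fence a,b -51.9 -18.7 long angle vs fence -2.3
[[556.0, -97.0], [662.0, -111.0], [678.0, 13.0], [572.0, 27.0]]
-100.37224633241894 -25.066079407181856 [-27.62254968   1.07040393  21.98228386]
```

View pics/s4.png

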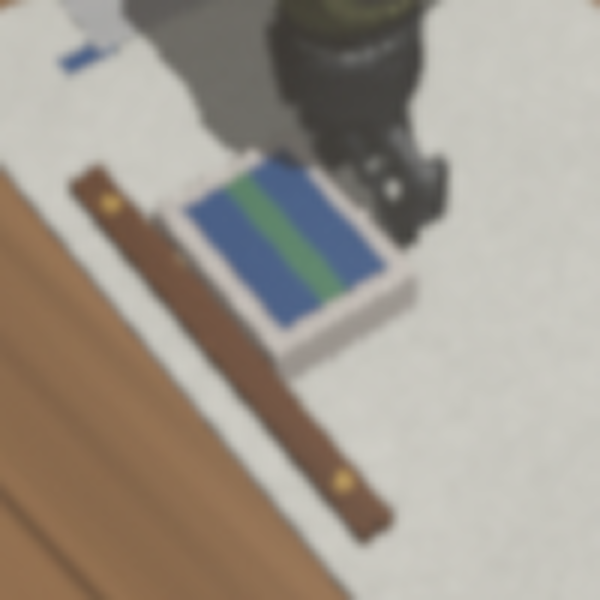

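Movement stalled while the force rose from 8 to 28 N, so the stone is against the fence. I'll back off and check.

Request:
move_arm(
  increments=[
    {"grip": 0.7,"dp": [0.003,0,0],"twist": 0},
    {"grip": 0.7,"dp": [0.003,0,0],"twist": 0},
    {"grip": 0.7,"dp": [0.03,0,0],"twist": 0},
    {"grip": 0.7,"dp": [0.05,0,-0.01],"twist": 0},
    {"grip": 0.7,"dp": [0.06,0,-0.02],"twist": 0},
  ],
)

```text
time: 11.32
position: [0.4297, -0.0308, 0.0479]
eef_rot: [-0.001, 0.049, 0.999, 0.0]
ft_force: [0.3, -0.3, 1.9]
gripper_width: 0.0597
```

```bash
python3 -c "
from h import *
im=stone();save(im,'s5.png',(240,170,340,270),6); im=stone(cam='top')
save(im,'t5.png',(265,130,365,210),8)
X=cloud(im); c=im['color'].astype(int)
m=(c.sum(2)<300)&(X[...,2]>.02)&(X[...,2]<.036); m[:, :255]=0; m[:,375:]=0; m[:130]=0; m[160:]=0
n,l,st,_=cv2.connectedComponentsWithStats(m.astype(np.uint8)); k=1+np.argmax(st[1:,4]); print(fit(X[l==k]))
"
```

```text
n 828 size [125.1  92.9] world ctr [624.2 -42.5] fence a,b -44.4 -18.4 long angle vs fence 0.0
[[573.0, -101.0], [665.0, -109.0], [676.0, 16.0], [583.0, 24.0]]
n 907 size [119.8  91. ] world ctr [623.3 -46. ] fence a,b -45.0 -22.0 long angle vs fence -0.4
[[572.0, -101.0], [663.0, -110.0], [674.0, 9.0], [584.0, 18.0]]
(array([681. , -14.2]), array([237.8,  17.9]), 84.2, array([[ 660., -132.],
       [ 678., -133.],
       [ 702.,  103.],
       [ 684.,  105.]], dtype=float32))
```

View pics/t5.png

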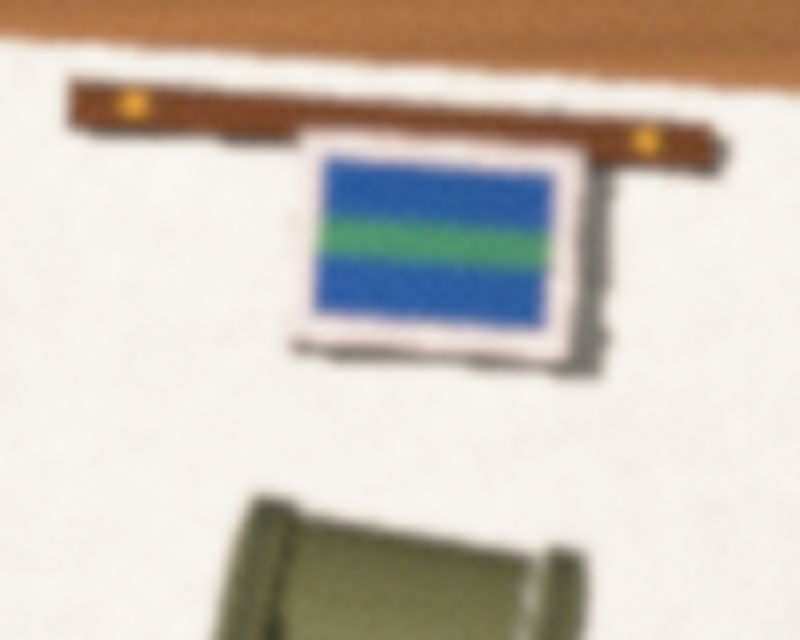

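View pics/s5.png

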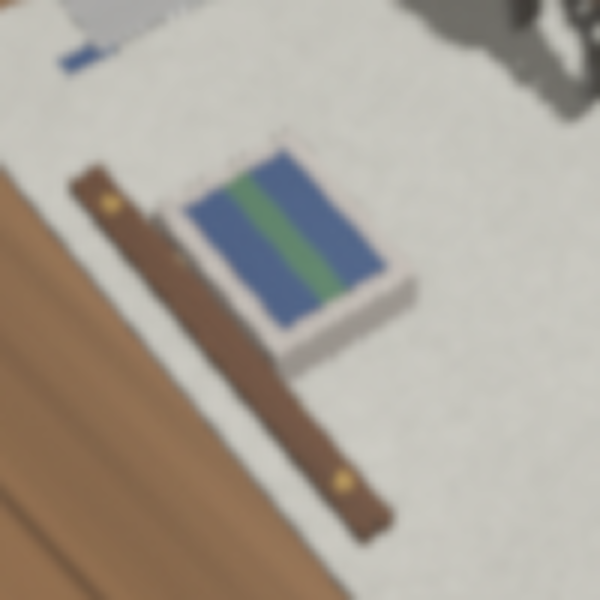

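Both cameras put the centre at 44.4–45.0 mm before the face, within 0.4° of parallel and well inside the fence's ends. To take up any hairline gap, I'll press each end once with shut fingers until the arm stalls.

Request:
move_arm(
  increments=[
    {"grip": 0,"dp": [0,-0.033,0.013],"twist": 0},
    {"grip": 0,"dp": [-0.04,0,0.012],"twist": 0},
    {"grip": 0,"dp": [-0.045,0,0],"twist": 0},
    {"grip": 0,"dp": [-0.032,0,0],"twist": 0},
    {"grip": 0,"dp": [-0.008,0,0],"twist": 0},
  ],
)

```text
time: 12.05
position: [0.5544, -0.0763, 0.0232]
eef_rot: [0.001, 0.049, 0.999, -0.0]
ft_force: [0.0, -0.2, -0.2]
gripper_width: 0.0
```

Request:
move_arm(
  increments=[
    {"grip": 0,"dp": [-0.004,0,0],"twist": 0},
    {"grip": 0,"dp": [-0.003,0,0],"twist": 0},
    {"grip": 0,"dp": [-0.002,0,0],"twist": 0},
    {"grip": 0,"dp": [-0.001,0,0],"twist": 0},
    {"grip": 0,"dp": [0,0,0],"twist": 0},
  ],
)

```text
time: 12.68
position: [0.5618, -0.0767, 0.0232]
eef_rot: [0.0, 0.049, 0.999, -0.0]
ft_force: [-0.6, -0.5, 1.3]
gripper_width: -0.0
```

Request:
move_arm(
  increments=[
    {"grip": 0,"dp": [-0.003,0,0],"twist": 0},
    {"grip": 0,"dp": [-0.002,0,0],"twist": 0},
    {"grip": 0,"dp": [-0.001,0,0],"twist": 0},
    {"grip": 0,"dp": [-0.001,0,0],"twist": 0},
    {"grip": 0,"dp": [0,0,0],"twist": 0},
  ],
)

```text
time: 13.3
position: [0.5653, -0.0772, 0.0229]
eef_rot: [-0.005, 0.048, 0.999, 0.0]
ft_force: [-14.9, -0.2, 12.6]
gripper_width: 0.0002
```

Request:
move_arm(
  increments=[
    {"grip": 0,"dp": [-0.002,0,0],"twist": 0},
    {"grip": 0,"dp": [0,0,0],"twist": 0},
    {"grip": 0,"dp": [0.004,0,0],"twist": 0},
    {"grip": 0,"dp": [0.016,0,0],"twist": 0},
    {"grip": 0,"dp": [0,0.035,0],"twist": 0},
  ],
)

```text
time: 13.92
position: [0.5532, -0.0416, 0.0228]
eef_rot: [-0.0, 0.05, 0.999, -0.0]
ft_force: [-0.2, 0.2, -0.4]
gripper_width: 0.0001
```

Request:
move_arm(
  increments=[
    {"grip": 0,"dp": [0,0.035,0],"twist": 0},
    {"grip": 0,"dp": [-0.01,0,0],"twist": 0},
    {"grip": 0,"dp": [-0.004,0,0],"twist": 0},
    {"grip": 0,"dp": [-0.002,0,0],"twist": 0},
    {"grip": 0,"dp": [0,0,0],"twist": 0},
  ],
)

```text
time: 14.55
position: [0.5717, -0.0077, 0.0226]
eef_rot: [-0.003, 0.049, 0.999, 0.001]
ft_force: [-7.7, 3.4, 6.1]
gripper_width: 0.0
```

Request:
move_arm(
  increments=[
    {"grip": 0,"dp": [-0.001,0,0],"twist": 0},
    {"grip": 0,"dp": [-0.001,0,0],"twist": 0},
    {"grip": 0,"dp": [-0.001,0,0],"twist": 0},
    {"grip": 0,"dp": [0,0,0],"twist": 0},
    {"grip": 0,"dp": [0,0,0],"twist": 0},
  ],
)

```text
time: 15.18
position: [0.5716, -0.0077, 0.0226]
eef_rot: [-0.007, 0.049, 0.999, 0.001]
ft_force: [-18.4, 4.4, 15.9]
gripper_width: -0.0
```

Both ends stall: 15 N at the right and 18 N at the left. The two contact points give the stone's long side at 84.8° in the world, matching the fence. Now I'll retreat.

Request:
move_arm(
  increments=[
    {"grip": 0,"dp": [0.004,0,0],"twist": 0},
    {"grip": 0,"dp": [0.02,0,0],"twist": 0},
    {"grip": 0,"dp": [0.05,0,-0.03],"twist": 0},
    {"grip": 0,"dp": [0.04,0,-0.05],"twist": 0},
    {"grip": 0,"dp": [0.03,0,-0.05],"twist": 0},
  ],
)

```text
time: 15.8
position: [0.4327, 0.0054, 0.1524]
eef_rot: [-0.0, 0.049, 0.999, -0.0]
ft_force: [0.5, -0.4, 1.2]
gripper_width: -0.0
```

```bash
python3 -c "
from h import *
im=stone(); im=stone(cam='top'); save(im,'t6.png',(200,100,440,260),3.3)
for n,u,v in [('tin',238,193),('knife',380,205),('can',152,230)]: print(n,pt(im,u,v).round(4))"
```

```text
n 828 size [123.2  93. ] world ctr [624.6 -42.8] fence a,b -43.9 -18.7 long angle vs fence 0.4
[[573.0, -101.0], [666.0, -108.0], [676.0, 15.0], [583.0, 22.0]]
n 903 size [119.8  90.6] world ctr [623.7 -46. ] fence a,b -44.6 -22.0 long angle vs fence -0.4
[[573.0, -101.0], [663.0, -110.0], [674.0, 9.0], [584.0, 18.0]]
tin [0.5162 0.224  0.0546]
knife [ 0.4698 -0.2468  0.0348]
can [0.3938 0.4814 0.1213]
```

View pics/t6.png

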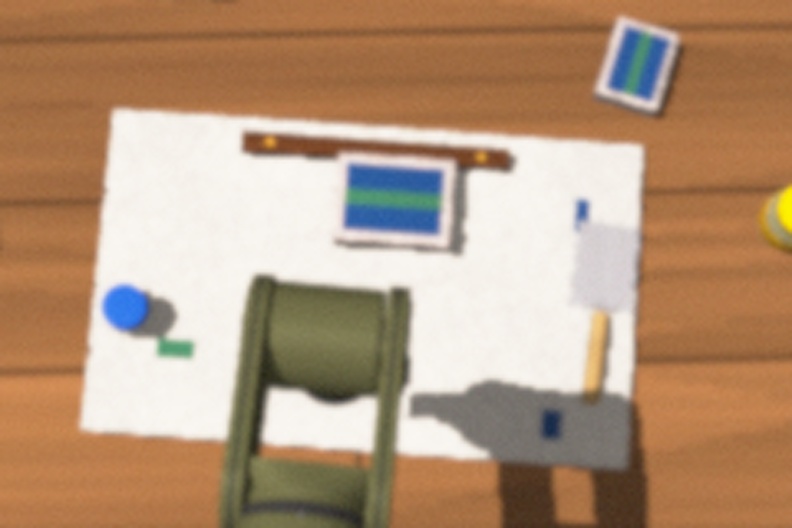

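The stone lies along the fence at crop (395,200), between the fence's ends at (245,140) and (512,160). The tin and knife haven't moved, and the hand is clear.

```bash
python3 -c "
from h import *
print(workorder.job_done())"
```

```text
the job is handed in; nothing more can be done
None
```

The stone now has one long side flush against the fence, and I handed the job in at about 16 s. I turned it roughly 45° with shut-finger pushes near the right end of its near long side. Then I slid it home with the fingers spread, and pressed each end once until the arm stalled.

- **Flush:** the cameras put the stone's centre 43.9 mm (scene) and 44.6 mm (top) before the fence face; flush is 45 mm. The angle to the fence read +0.4° and −0.4°, so the two cameras disagree slightly, within calibration error.
- **Contact:** the arm stalled at both ends, at about 15 N (right) and 18 N (left). The two contact points put the stone's long side at 84.8° in the world. I used 85° for the fence, and my image fits of it ranged from 84.2° to 85.1°.
- **Along the fence:** the stone's centre is about 20 mm right of the fence's middle, well inside the ends.
- **Other objects:** the top view shows the tin, knife and can where they were. I did not re-measure the tub, paint jar or mug, but the arm did not go near them.
- **Hand:** it finished about 15 cm above the table, clear of the stone.

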